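# Locate a board carrier in a test nest

## Robot

A 6-joint arm with a two-finger parallel gripper is mounted at the origin on the work surface. World frame = base frame: x ahead of the robot, y to its left, z up, the work surface at z = 0. Lengths are in m, angles in rad, forces in N, time in s.
With the tool pointing down it reaches from about 0.3 to 0.875 m from the base axis. Payload 6.4 kg.
Tool frame: the origin (TCP) lies on the front face of the gripper's body, between the roots of the fingers; the fingertips stand 73 mm ahead of it and the grasp point (between the pads) lies ctrl.pinch_z ahead of it (ctrl.pinch_z is the distance from the TCP to the grasp point, in m); z points along the fingers, x is the direction in which the jaws open and shut, and the axes are right-handed (so a half turn about z gives the same grasp; the last joint's range is limited). The gripper opens to 85 mm and grips with 20 to 120 N. Pads are 22 mm wide; open, the fingers measure 114 mm over their backs; the gripper's body (76 mm by 85 mm) begins 54 mm behind the grasp point. The pads swing forward as they close: fully open they stand 13 mm farther back than shut.
Start: joints at [0.985, 0.181, 1.607, -0, 1.354, -0.206], TCP at [0.213, 0.534, 0.304] pointing down, gripper open.
Joint ranges: [-2.99, 2.99], [-0.89, 2.07], [0.3, 2.58], [-1.14, 4.28], [0, 2.63], [-3.12, 3.12]. Speed limits (rad/s): [2.57, 2.57, 3.01, 3.14, 3.14, 3.14].

## Interface

Orientations are given as a unit quaternion [w, x, y, z].
In Python, from bench import ctrl gives the robot as it stands.
- The arm moves only by the tool move_arm, never from a script. Its argument "rows" is text: rows parted by semicolons, each of 7 numbers parted by spaces: the shift along the tool's x, y, z in cm, then the turn, a rotation vector about the tool's x, y, z in degrees, then the opening, from 0 (shut) to 1 (fully open). In form: x y z rx ry rz grip; .... A call has 1 to 20 rows; each row shifts and turns the commanded pose from where the row before left it, along the tool's axes as they then stand; what a row does not reach is not made up. A row lasts 1/10 s, in which the tool goes at most 50 mm and 8.59 degrees, less where a joint would pass 70% of its speed; a pose out of reach is approached as far as the arm can. A call with a gripper value outside its range is refused whole. The fingers move at their own pace and stop on an object; the grip force is fixed at half the most. Time passes only in rows, so rows that do not move let the fingers close. It gives the time, the measured TCP pose, the force and the opening at its end, in the units of the state.
- ctrl.get_obs(): the state, without advancing time (a new reading comes with each control period).
- ctrl.camera(name): name is "scene" or "side" or "wrist"; returns a dict with "color" (400x640x3 uint8, blue, green, red), "fx", "fy", "cx", "cy" (pixels), "rvec" (rotation vector, rad) and "tvec" (3), from world to camera coordinates, as OpenCV has them. Camera axes: x right, y down, z forward; pixel columns grow to the right and rows downward; lengths in m; the calibration is good to about 2 mm. A picture is of the moment at which its call begins. There is no depth.
- ctrl.hand_in(): hands the job in, once; it reports no verdict.
Trained networks look in the newest picture that a camera, given by its name, has taken for a name from the list of things; names that differ only in an ending like _2 or _b are one class to them, and where a whole thing is asked for, a point or a joint stands for the part that bears it (a point fixed in the world has none). Each returns a list of dicts, best first, with "confidence" (0 to 1); they miss things now and then, are a little off and sometimes report something else, mostly with a low value. They report only what shows in the picture. A call takes as long as a camera call. They do not tell look-alikes from the thing itself.
- ctrl.look_for(camera, query): "bbox" ([left, top, right, bottom] in pixels, round what is visible of it).
- ctrl.trace(camera, query): "region" (400x640 bool, what is visible of it) and "bbox" ([left, top, right, bottom] in pixels, round what is visible of it).
The state is a dict: "time_s": time; "q": joint angles; "dq": joint speeds; "joint_efforts": joint torques, N m; "eef_pos": TCP position; "eef_rot": TCP orientation; "wrist_force": force on the tool from outside, world axes, zero at the start; "torque": the same for the moment, N m; "opening": opening from 0.0 (shut) to 1.0 (fully open).
Only numpy, scipy, OpenCV 4.12 (cv2) and the standard library are available. Lean on these libraries where they do the work, as an engineer would, in place of code of your own. Each camera call takes 0.05 s, during which the arm holds its last target.

## Task

Pick up the black board carrier by its knob and lay it gently on the bare bed of the test nest, short of the locators. Then slide it home by feel (the locators were set by hand) until its long edge bears on both brass dowels and its end on the brass end stop, and press it lightly against all three at once for about a second: a few newtons at each, never over 20 N. Let go with the carrier still home, then push the green start button fully down; leave everything else where it is.

Things in the scene. Friction and masses are not known exactly. Their poses are not given: they have to be found in the camera images.
- carrier_knob (a point): On the axis of the upright round steel knob (20 mm in diameter, 40 mm tall) at the middle of the loose black board carrier, 30 mm above the carrier's underside; the knob's top is 48 mm above the underside. z is up. The carrier lies at one of two places on the right of the table; at the other lies an empty black tray without a knob.
- carrier_plate (a point): Centre of the carrier's black plate, 110 mm (its own x) by 150 mm (its own y) by 8 mm thick, half-way up (4 mm above the underside); the knob stands straight above. Six green boards are stuck on it, at most 6 mm high. Its two ends are alike. About 0.25 to 0.5 kg; it stays by friction alone where it is let go.
- nest: Fixed test nest: aluminium base 200 mm (its own x) by 310 mm (its y), 20 mm thick; origin at the centre of its underside, z up; its upper face is the smooth, slippery bed. The locators stand on it: dowels on its +x side (away from the robot), end stop at its +y end. The button is at its -y end. The carrier's y lies along the nest's y, either way round.
- locators (a point): Point on the bed (x = 65, y = 35 mm in the nest's frame, same axes) half-way between the two dowels (dowel_left towards +y, dowel_right) at their middle setting: brass pins, 12 mm diameter, 18 mm tall, 100 mm apart along y, in a blue bar (side_bar) 14 mm tall behind them (+x). The bar is square to the nest but set up to 12 mm either way in x: not measured. The carrier bears on the pins' -x sides.
- stop_mid (a point): Point on the bed (x = 0, y = 120 mm in the nest's frame, same axes): centre of the end stop's brass pin at its middle setting, 12 mm in diameter, 18 mm tall, in a blue block behind it (+y); set up to 12 mm either way in y: not measured. The middle of the carrier's end bears on its -y side. When home, the plate's centre is 61 mm (x) from the dowels' line, 81 mm (y) from this pin's centre.
- start_top (a point): Centre of the top face of the round green start button, 32 mm in diameter, its top 38 mm above the nest's underside, in a black housing 48 mm in diameter and 12 mm tall on the bed, at x = -40, y = -115 mm in the nest's frame; pressed straight down.
- start (a joint): Travel of the start button (m): 0 out, 0.006 fully down; a spring takes 5 N at full travel and brings it back.
- empty_tray: Empty black tray with six pockets, 120 x 160 x 14 mm, a bystander; origin at the centre of its underside.
- blow_gun: Orange blow gun with a steel nozzle, about 230 mm long, lying on the table, a bystander; origin at the middle of its body.
- driver: Screwdriver, 170 mm long, a bystander; origin under its middle.
- spares: Blue open box 110 x 90 x 45 mm, a bystander; origin at the centre of its underside.
- loose_board: Single green circuit board 30 x 40 x 4 mm lying on the table, a bystander; origin at the centre of its underside.
- solvent: White bottle, 50 mm in diameter, 120 mm tall, a bystander; origin at the centre of its underside.
- tape: Yellow roll, 60 mm in diameter, 20 mm tall, a bystander; origin at the centre of its underside.
Mind the look-alikes: they are no part of the job. Of the things that look like the part that bears carrier_knob, the largest one is meant.

How it is judged:
On the way, in this order (a step that is already met when the one before it is completed fails the run):
1. the carrier lies flat on the nest's bed (contact force between carrier and nest above 0.5 N and z of carrier_plate in the frame of nest below 0.027 m and angle between carrier_plate's own z axis and vertical below 0.03 rad), for 0.1 s.
2. the carrier bears on both dowels and on the end stop at once, with more than 1 N at each (contact force between carrier and dowel_left above 1 N and contact force between carrier and dowel_right above 1 N and contact force between carrier and end_stop above 1 N and z of carrier_plate in the frame of nest below 0.027 m), for 0.3 s.
3. the start button is pushed down (more than 4.5 of its 6 mm) with the carrier home and let go (value of joint start above 0.0045 m and contact force between the fingers and carrier below 0.05 N), for 0.05 s.
At the end, for the whole second after the job is handed in: The carrier lies flat and at rest on the nest's bed, home against both dowels and the end stop (plate centre within 2 mm of home across and along, square to the nest within 0.02 rad), let go, and the start button is out again (x of carrier_plate in the frame of side_bar between -0.063 and -0.059 m and y of carrier_plate in the frame of end_stop between -0.083 and -0.079 m and z of carrier_plate in the frame of nest between 0.021 and 0.026 m and angle between the y axis of carrier_plate and the y axis of nest, either way round below 0.02 rad and angle between carrier_plate's own z axis and vertical below 0.03 rad and linear speed of carrier below 0.01 m/s and value of joint start below 0.0015 m); the robot touches nothing.
It fails at once if the carrier is pressed or knocked with more than 20 N against a dowel or the end stop (contact force between carrier and dowel_left above 20 N or contact force between carrier and dowel_right above 20 N or contact force between carrier and end_stop above 20 N).
It fails at once if the start button is pushed down while the carrier is not home (value of joint start above 0.003 m and (x of carrier_plate in the frame of side_bar below -0.064 m or y of carrier_plate in the frame of end_stop below -0.084 m or z of carrier_plate in the frame of nest above 0.028 m)).
It fails at once if a bystander is moved by more than 20 mm (distance of any of empty_tray, blow_gun, driver, spares, loose_board, solvent, tape from where it was at the start of the episode above 0.02 m).
It also fails if it takes over 72 s, if anything falls off the work surface, if the arm or the gripper's body presses on something with over 40 N, if the wrist force passes 120 N, or if a joint passes its speed limit or range.

## Working session

There is one attempt and no reset: what is moved stays moved. The work goes in short steps, Python scripts to look and compute and a tool call to move; the robot and the scene stay as the last step left them, time stands still between calls to the robot, and variables do not carry over. Pictures are saved under pics/ and viewed, and the job is handed in when it is done.

Besides the shell and the picture viewer there is one more tool, called after "Call:" by a JSON object that holds its "op" and its "data". move_arm: Moves the arm, as the interface text tells. Its arguments: {"type":"object","properties":{"rows":{"type":"string"}},"required":["rows"]}

```bash
ls -la; mkdir -p pics; python3 - <<'E'
from bench import ctrl
import cv2
o=ctrl.get_obs(); print(o); print(ctrl.pinch_z)
for n in ["scene","side"]:
    c=ctrl.camera(n); cv2.imwrite(f"pics/{n}0.png",c["color"]); print(n,c["fx"],c["cx"],c["cy"],c["rvec"],c["tvec"])
E
```

```text
total 12
drwxr-xr-x  3 agent agent 4096 Dec  5 22:55 .
drwxr-xr-x 23 root  root  4096 Dec  5 22:55 ..
drwxr-xr-x  2 agent agent 4096 Dec  5 22:55 pics
{'time_s': 0.0, 'q': array([ 9.84681603e-01,  1.81520938e-01,  1.60799770e+00, -5.90539045e-06,
        1.35381398e+00, -2.06272986e-01]), 'dq': array([-0.00079563, -0.00054318,  0.00050124, -0.00034134,  0.00011427,
       -0.00052287]), 'joint_efforts': array([ 7.27632250e-04, -4.44862318e+01, -3.51340663e+01, -2.43141112e-04,
        9.19444661e-03, -3.24858945e-05]), 'eef_pos': array([0.21292424, 0.53366436, 0.30300033]), 'eef_rot': array([ 3.32784377e-04,  8.27880205e-01,  5.60904278e-01, -8.03824122e-04]), 'wrist_force': array([ 0.00692452, -0.19211105, -0.79116784]), 'torque': array([ 0.02287081, -0.03701755,  0.01541173]), 'opening': 0.9965546387748484}
0.0539
scene 419.97432052627323 322.8267868035024 202.0554115564425 [ 1.48961561  2.21531163 -0.76317005] [ 0.21581998 -0.33513001  1.60993681]
side 461.0796381041332 326.74222624834124 191.02287209358835 [ 2.06888409 -0.85496071  0.41323465] [-0.38373416  0.27423057  1.2241722 ]
```

View pics/scene0.png

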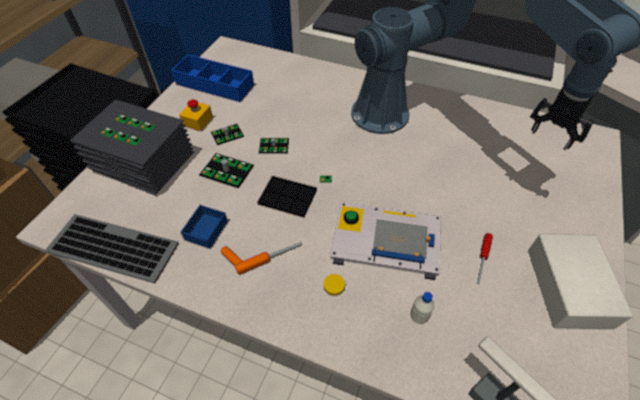

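View pics/side0.png

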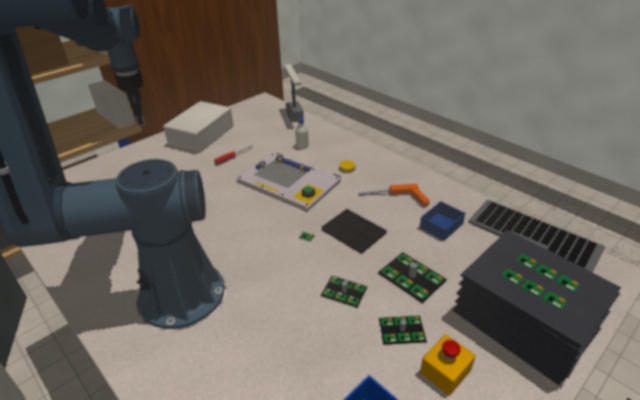

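The carrier is the largest boarded plate, at scene (228,168) and side (412,277), with two smaller look-alikes beside it. The empty tray is at scene (287,196). The nest is at scene (388,240), with the button at scene (351,216). Next I'll measure them.

```bash
cat > h.py <<'E'
from bench import ctrl
import cv2, numpy as np
from scipy.spatial.transform import Rotation as R
def cam(n):
    c=ctrl.camera(n); c["K"]=np.array([[c["fx"],0,c["cx"]],[0,c["fy"],c["cy"]],[0,0,1.]]); c["R"]=cv2.Rodrigues(np.array(c["rvec"],float))[0]; c["t"]=np.array(c["tvec"],float).reshape(3); return c
def proj(c,P):
    return cv2.projectPoints(np.array(P,float).reshape(-1,1,3),np.array(c["rvec"],float),c["t"],c["K"],None)[0].reshape(-1,2)
def onplane(c,uv,z):
    d=c["R"].T@np.linalg.inv(c["K"])@np.array([uv[0],uv[1],1.]); o=-c["R"].T@c["t"]
    return o+d*(z-o[2])/d[2]
def tri(cs,uvs):
    A=[];b=[]
    for c,uv in zip(cs,uvs):
        d=c["R"].T@np.linalg.inv(c["K"])@np.array([uv[0],uv[1],1.]); d/=np.linalg.norm(d); o=-c["R"].T@c["t"]
        M=np.eye(3)-np.outer(d,d);A.append(M);b.append(M@o)
    return np.linalg.lstsq(np.vstack(A),np.hstack(b),rcond=None)[0]
def tool():
    o=ctrl.get_obs(); q=o["eef_rot"]; return o,R.from_quat([q[1],q[2],q[3],q[0]])
E
python3 - <<'E'
from h import *
cs={}
for n in ["scene","side"]:
    c=cam(n);cs[n]=c
    print(n,"campos",-c["R"].T@c["t"])
    for q in ["carrier_knob","carrier_plate","nest","start_top","dowel_left","end_stop","side_bar","empty_tray"]:
        try:
            for r in ctrl.look_for(n,q)[:4]: print(n,q,np.round(r["bbox"],1),round(r["confidence"],2))
        except Exception as e: print(q,e)
    im=c["color"]
    def crop(nm,x,y,w,h,s): cv2.imwrite(f"pics/{nm}.png",cv2.resize(im[y:y+h,x:x+w],None,fx=s,fy=s,interpolation=cv2.INTER_CUBIC))
    if n=="scene":
        crop("sc_nest",320,190,135,100,5.5); crop("sc_car",190,110,110,80,6)
    else:
        crop("si_nest",230,140,120,80,6); crop("si_car",360,240,100,75,7)
E
```

```text
scene campos [1.24381751 0.2742269  1.06231093]
scene carrier_knob [199.  152.9 254.2 189.9] 0.8
scene carrier_knob [256.5 136.2 289.4 154.1] 0.7
scene carrier_knob [211.6 124.  239.6 144.6] 0.67
scene carrier_knob [181.8 205.6 227.9 250.5] 0.39
scene carrier_plate [213.4 124.7 242.8 144.5] 0.7
scene carrier_plate [199.  153.7 252.8 187.8] 0.63
scene carrier_plate [257.9 136.6 290.9 155.6] 0.57
scene nest [332.1 204.6 441.6 277.5] 0.89
dowel_left it knows: blow_gun, carrier_knob, carrier_plate, driver, empty_tray, locators, loose_board, nest, solvent, spares, start, start_top, stop_mid, tape
end_stop it knows: blow_gun, carrier_knob, carrier_plate, driver, empty_tray, locators, loose_board, nest, solvent, spares, start, start_top, stop_mid, tape
side_bar it knows: blow_gun, carrier_knob, carrier_plate, driver, empty_tray, locators, loose_board, nest, solvent, spares, start, start_top, stop_mid, tape
scene empty_tray [257.4 174.4 315.6 213.7] 0.66
side campos [-0.29285293 -0.86420971  0.94256598]
side carrier_knob [380.  254.4 443.6 303.8] 0.78
side carrier_knob [379.  314.6 428.7 345
[... 253 characters left out ...]
start_top [211.1 144.1 251.8 164.1] 0.67
side start_top [306.3 185.9 310.9 192.9] 0.61
dowel_left it knows: blow_gun, carrier_knob, carrier_plate, driver, empty_tray, locators, loose_board, nest, solvent, spares, start, start_top, stop_mid, tape
end_stop it knows: blow_gun, carrier_knob, carrier_plate, driver, empty_tray, locators, loose_board, nest, solvent, spares, start, start_top, stop_mid, tape
side_bar it knows: blow_gun, carrier_knob, carrier_plate, driver, empty_tray, locators, loose_board, nest, solvent, spares, start, start_top, stop_mid, tape
side empty_tray [323.1 213.9 386.6 252.7] 0.81
side empty_tray [337.6 162.5 357.8 175. ] 0.62
side empty_tray [377.6 255.3 447.  301.5] 0.48
```

View pics/sc_nest.png

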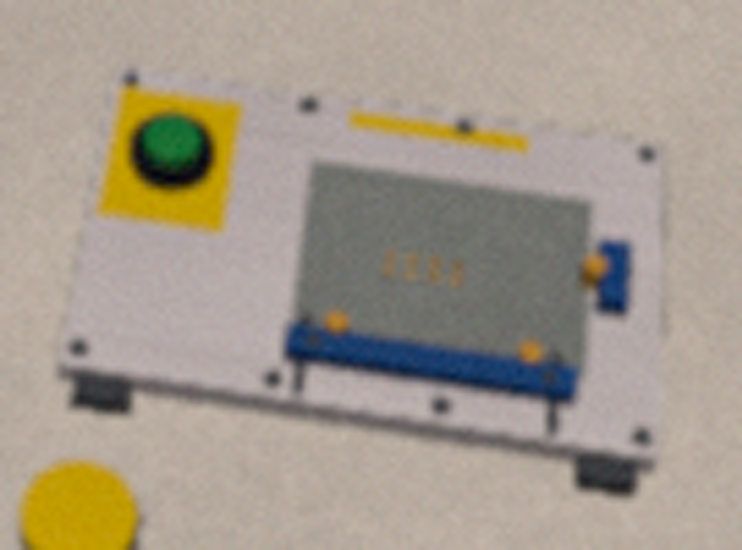

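View pics/sc_car.png

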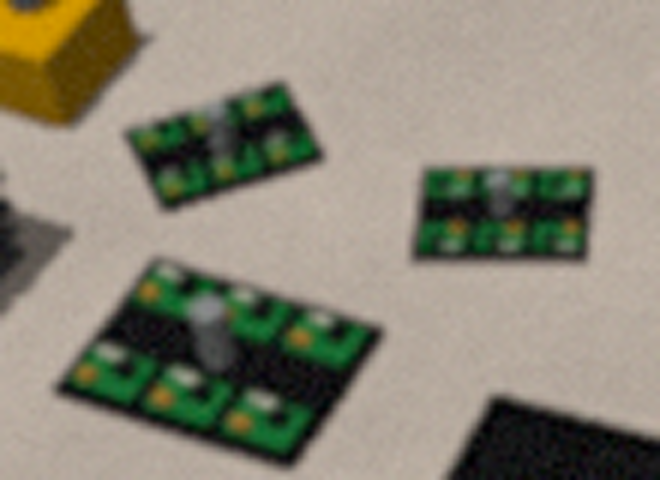

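View pics/si_nest.png

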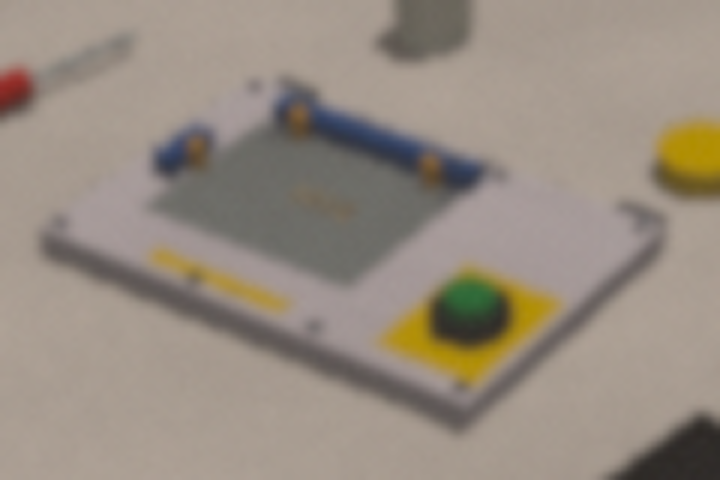

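View pics/si_car.png

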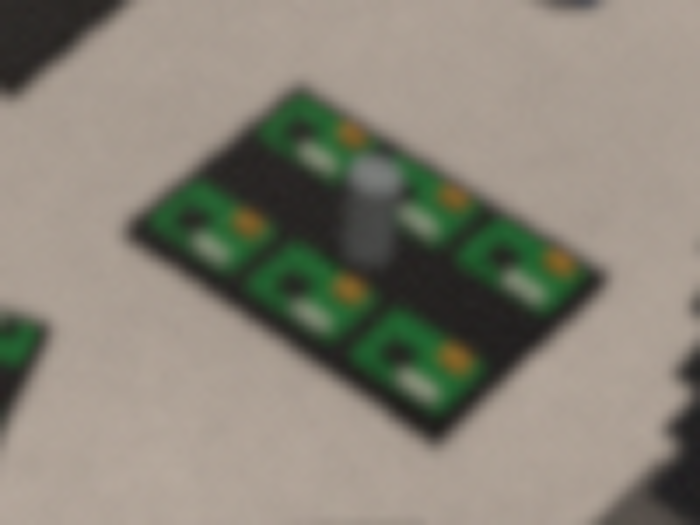

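```bash
cat > fit.py <<'E'
from h import *
from scipy.optimize import least_squares
s=cam("scene");d=cam("side")
S=lambda x,y,f,ox,oy:np.array([x/f+ox-0.5+0.5/f,y/f+oy-0.5+0.5/f])
a=lambda x,y:S(x,y,5.5,320,190)
b=lambda x,y:S(x,y,6,230,140)
obs=[(s,[-.1,-.155,.02],a(118,75),0,0),(s,[-.1,.155,.02],a(662,145),0,0),(s,[.1,.155,.02],a(652,455),0,0),(s,[.1,-.155,.02],a(62,368),0,0),
(d,[-.1,-.155,.02],b(460,415),0,0),(d,[-.1,.155,.02],b(42,236),0,0),(d,[.1,.155,.02],b(265,80),0,0),(d,[.1,-.155,.02],b(662,228),0,0),
(s,[-.04,-.115,.038],a(172,140),0,0),(d,[-.04,-.115,.038],b(471,296),0,0),
(s,[.065,-.015,.038],a(337,317),1,0),(s,[.065,.085,.038],a(532,348),1,0),(d,[.065,-.015,.038],b(432,155),1,0),(d,[.065,.085,.038],b(300,104),1,0),
(s,[0,.12,.038],a(596,262),0,1),(d,[0,.12,.038],b(197,138),0,1)]
def res(p):
    x,y,z,w,sx,sy=p;out=[]
    for c,P,uv,i,j in obs:
        P=np.array(P)+[i*sx,j*sy,0]
        W=[x+np.cos(w)*P[0]-np.sin(w)*P[1],y+np.sin(w)*P[0]+np.cos(w)*P[1],z+P[2]]
        out.append(proj(c,W)[0]-uv)
    return np.concatenate(out)
x0=onplane(s,(388,240),.02)
r=least_squares(res,[x0[0],x0[1],0,0,0,0],x_scale=[.01,.01,.01,.1,.01,.01]);print("nest",r.x.round(4));print(r.fun.reshape(-1,2).round(1).tolist())
J=np.linalg.inv(r.jac.T@r.jac);print("sd(.5px)",(.5*np.sqrt(np.diag(J))).round(4))
a=lambda x,y:S(x,y,6,190,110)
b=lambda x,y:S(x,y,7,360,240)
for c,L in ((s,[a(158,258),a(383,330),a(292,464),a(55,386)]),(d,[b(130,226),b(300,85),b(607,272),b(435,438)])):
    P=[onplane(c,u,.007)[:2] for u in L];print("corners",np.round(P,4).tolist(),"ctr",np.mean(P,0).round(4))
    for i in range(4):
        e=P[(i+1)%4]-P[i];print(np.linalg.norm(e).round(4),np.degrees(np.arctan2(e[1],e[0])).round(2))
k=tri([s,d],[a(208,303),b(374,170)]);print("knobtop",k,proj(s,k),a(208,303))
for c,u in ((s,a(208,303)),(d,b(374,170))):print(onplane(c,u,.048))
E
python3 fit.py
```

```text
nest [ 5.339e-01  1.894e-01  5.000e-04  2.045e-01 -5.600e-03 -3.300e-03]
[[-0.6, -1.6], [0.3, 0.0], [1.3, 0.9], [-1.3, -0.8], [1.0, -1.5], [-0.8, -1.4], [-1.9, -0.6], [0.6, -0.3], [-0.3, 0.1], [-0.3, 0.5], [-0.4, 0.8], [-0.5, 0.7], [-0.3, 1.1], [-0.4, 1.5], [-0.1, 0.6], [-0.4, 0.8]]
sd(.5px) [0.0006 0.0005 0.0006 0.0031 0.0011 0.0013]
corners [[0.4177, -0.4684], [0.4191, -0.3192], [0.5266, -0.3182], [0.5265, -0.4694]] ctr [ 0.4725 -0.3938]
0.1491 89.47
0.1075 0.56
0.1513 -90.04
0.1088 179.43
corners [[0.422, -0.3202], [0.5318, -0.3185], [0.533, -0.4666], [0.4198, -0.4681]] ctr [ 0.4767 -0.3934]
0.1098 0.87
0.148 -89.52
0.1132 -179.22
0.1479 89.15
knobtop [ 0.47379675 -0.39320544  0.05288193] [[223.96077594 160.11701395]] [224.25       160.08333333]
[ 0.46957567 -0.39562143  0.048     ]
[ 0.47862725 -0.39134094  0.048     ]
```

Call:
{"op": "move_arm", "data": {"rows": "0 0 0 0 0 -7.3 1; 0 0 0 0 0 -7.3 1; 0 0 0 0 0 -7.2 1; -2 0.6 0 0 0 0 1; -3.8 1.1 0 0 0 0 1; -3.8 1.1 0 0 0 0 1; -3.8 1.1 0 0 0 0 1; -3.8 1.1 0 0 0 0 1; -3.8 1.1 0 0 0 0 1; -3.8 1.1 0 0 0 0 1; -3.8 1.1 0 0 0 0 1; -3.8 1.1 0 0 0 0 1; -3.8 1.1 0 0 0 0 1; -3.8 1.1 0 0 0 0 1; -3.8 1.1 0 0 0 0 1; -3.8 1.1 0 0 0 0 1; -3.8 1.1 0 0 0 0 1; -3.8 1.1 0 0 0 0 1; -3.8 1.1 0 0 0 0 1; -3.8 1.1 0 0 0 0 1"}}

```text
time_s: 2.8
eef_pos: [0.3958, -0.0956, 0.3042]
eef_rot: [0.0, 0.707, 0.707, 0.0]
wrist_force: [1.2, -0.5, 0.9]
opening: 1.003
```

```bash
cat > st.py <<'E'
from h import *
o,r=tool(); print("t",round(o["time_s"],2),"pos",o["eef_pos"].round(4),"x-yaw",np.degrees(np.arctan2(*r.as_matrix()[[1,0],0])).round(2),"zaxis",r.as_matrix()[:,2].round(4),"F",o["wrist_force"].round(2),"M",o["torque"].round(2),"op",round(o["opening"],3),"q6",o["q"][5].round(2))
E
python3 st.py
```

```text
t 2.8 pos [ 0.3958 -0.0956  0.3042] x-yaw 90.01 zaxis [ 9.e-04 -4.e-04 -1.e+00] F [ 1.21 -0.46  0.85] M [ 0.01 -0.04  0.06] op 1.003 q6 -2.1
```

Call:
{"op": "move_arm", "data": {"rows": "-3.8 1 0 0 0 0 1; -3.8 1 0 0 0 0 1; -3.8 1 0 0 0 0 1; -3.8 1 0 0 0 0 1; -3.8 1 1 0 0 0 1; -3.8 1 1 0 0 0 1; -3.8 1 1 0 0 0 1; -3.2 0.8 1 0 0 0 1; 0 0 0 0 0 0 1; 0 0 0 0 0 0 1"}}

```text
time_s: 3.8
eef_pos: [0.4734, -0.3919, 0.263]
eef_rot: [-0.001, 0.707, 0.707, 0.0]
wrist_force: [-0.6, 0.1, -0.1]
opening: 1.0
```

```bash
python3 st.py; python3 - <<'E'
from h import *
c=cam("wrist"); cv2.imwrite("pics/w1.png",c["color"]); print(c["fx"],-c["R"].T@c["t"],c["R"].round(3).tolist())
for r in ctrl.look_for("wrist","carrier_knob")[:3]: print(r)
P=np.array([.4745,-.3935,.048]);print(proj(c,P), proj(c,[[.4745+i*.055,-.3935+j*.075,.008] for i in(-1,1) for j in (-1,1)]))
E
```

```text
t 3.8 pos [ 0.4734 -0.3919  0.263 ] x-yaw 89.98 zaxis [-0.0011  0.0016 -1.    ] F [-0.57  0.11 -0.11] M [0.   0.01 0.09] op 1.0 q6 -2.45
295.5702351318677 [ 0.40322321 -0.39218446  0.33329789] [[-0.0, 1.0, 0.0], [0.962, 0.0, 0.274], [0.274, 0.001, -0.962]]
{'bbox': [352.0, 0.1, 477.5, 78.4], 'confidence': 0.83}
{'bbox': [164.1, 1.7, 290.1, 96.9], 'confidence': 0.82}
{'bbox': [245.7, 132.2, 386.5, 231.1], 'confidence': 0.7}
[[318.10028554 190.45963718]] [[248.34406521 131.66953468]
 [388.06328582 131.72064452]
 [254.48501326 227.61245164]
 [382.09064556 227.63752858]]
```

View pics/w1.png

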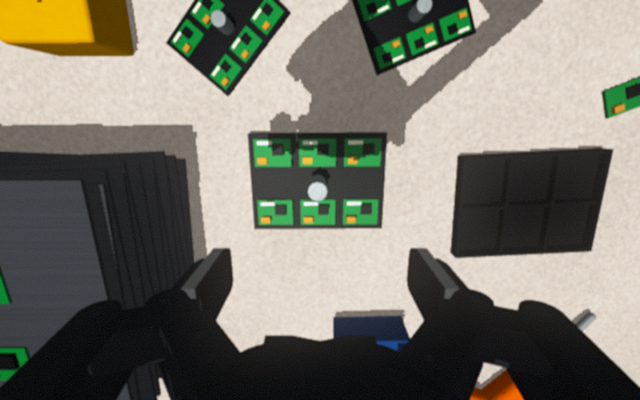

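The wrist view puts the knob top at (318,190), which matches the prediction. I'll descend and grip.

Call:
{"op": "move_arm", "data": {"rows": "-0.1 0.1 2 0 0 0 1; 0 0 3 0 0 0 1; 0 0 3 0 0 0 1; 0 0 3 0 0 0 1; 0 0 2.5 0 0 0 1; 0 0 2 0 0 0 1; 0 0 1 0 0 0 1; 0 0 0.8 0 0 0 1; 0 0 0 0 0 0 1; 0 0 0 0 0 0 1"}}

```text
time_s: 4.9
eef_pos: [0.4753, -0.3931, 0.092]
eef_rot: [0.001, 0.707, 0.707, -0.0]
wrist_force: [0.0, -0.4, -0.7]
opening: 1.001
```

```bash
python3 st.py; python3 - <<'E'
from h import *
c=cam("wrist"); cv2.imwrite("pics/w2.png",c["color"])
E
```

```text
t 4.9 pos [ 0.4753 -0.3931  0.092 ] x-yaw 90.06 zaxis [ 0.001  -0.0013 -1.    ] F [ 0.04 -0.4  -0.68] M [ 0.05  0.02 -0.02] op 1.001 q6 -2.45
```

View pics/w2.png

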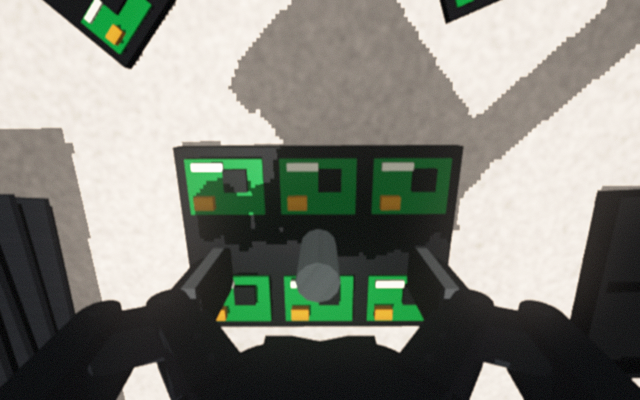

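Call:
{"op": "move_arm", "data": {"rows": "0 0 0.4 0 0 0 1; 0 0 0 0 0 0 0.5; 0 0 0 0 0 0 0; 0 0 0 0 0 0 0; 0 0 0 0 0 0 0; 0 0 0 0 0 0 0; 0 0 0 0 0 0 0; 0 0 0 0 0 0 0"}}

```text
time_s: 5.75
eef_pos: [0.4749, -0.393, 0.0872]
eef_rot: [0.0, 0.707, 0.707, -0.0]
wrist_force: [0.6, -0.3, 1.9]
opening: 0.218
```

```bash
python3 st.py
```

```text
t 5.75 pos [ 0.4749 -0.393   0.0872] x-yaw 90.04 zaxis [ 4.e-04 -5.e-04 -1.e+00] F [ 0.58 -0.27  1.9 ] M [-0.01  0.05 -0.  ] op 0.218 q6 -2.45
```

Call:
{"op": "move_arm", "data": {"rows": "0 0 -0.5 0 0 0 0; 0 0 -1 0 0 0 0; 0 0 -2 0 0 0 0; 0 0 -3 0 0 0 0; 0 0 -3 0 0 0 0; 0 0 -1.5 0 0 0 0; 1 0 0 0 0 0 0; 2 0.1 0 0 0 0 0; 3 0.2 0 0 0 0 0; 3.5 0.3 0 0 0 0 0; 3.5 0.3 0 0 0 0 0; 3.5 0.3 0 0 0 0 0; 3.5 0.3 0 0 0 0 0; 3.5 0.3 0 0 0 0 0; 3.5 0.3 0 0 0 0 0; 3.5 0.3 0 0 0 0 0; 3.5 0.3 0 0 0 0 0; 3.5 0.3 0 0 0 0 0; 3.5 0.3 0 0 0 0 0; 3.5 0.3 0 0 0 0 0"}}

```text
time_s: 7.75
eef_pos: [0.5087, 0.0543, 0.195]
eef_rot: [-0.001, 0.707, 0.707, -0.001]
wrist_force: [0.3, -0.2, -3.6]
opening: 0.216
```

```bash
python3 st.py
```

```text
t 7.75 pos [0.5087 0.0543 0.195 ] x-yaw 90.05 zaxis [-3.4e-03  6.0e-04 -1.0e+00] F [ 0.3  -0.19 -3.58] M [-0.02 -0.04  0.02] op 0.216 q6 -1.7
```

Call:
{"op": "move_arm", "data": {"rows": "3.5 0.2 0 0 0 0 0; 3.5 0.2 0 0 0 0 0; 3 0.2 0 0 0 0 0; 2.5 0.1 0 0 0 0 0; 1.6 0 0 0 0 0 0; 1.1 0 0 0 0 0 0; 0 0 0 0 0 -4 0; 0 0 0 0 0 -4 0; 0 0 0 0 0 -3.7 0; 0 0 1 0 0 0 0; 0 0 1.5 0 0 0 0; 0 0 1 0 0 0 0; 0 0 0 0 0 0 0; 0 0 0 0 0 0 0"}}

```text
time_s: 9.15
eef_pos: [0.517, 0.2041, 0.1611]
eef_rot: [-0.001, 0.631, 0.776, -0.001]
wrist_force: [-0.3, 0.2, -3.2]
opening: 0.218
```

```bash
python3 st.py; python3 - <<'E'
from h import *
s=cam("scene");d=cam("side");w=cam("wrist")
cv2.imwrite("pics/s3.png",cv2.resize(s["color"][180:290,310:460],None,fx=5,fy=5,interpolation=cv2.INTER_CUBIC))
cv2.imwrite("pics/d3.png",cv2.resize(d["color"][110:230,210:360],None,fx=5,fy=5,interpolation=cv2.INTER_CUBIC))
cv2.imwrite("pics/w3.png",w["color"])
E
```

```text
t 9.15 pos [0.517  0.2041 0.1611] x-yaw 101.71 zaxis [-1.6e-03 -3.0e-04 -1.0e+00] F [-0.32  0.17 -3.16] M [-0.03  0.   -0.04] op 0.218 q6 -1.61
```

View pics/s3.png

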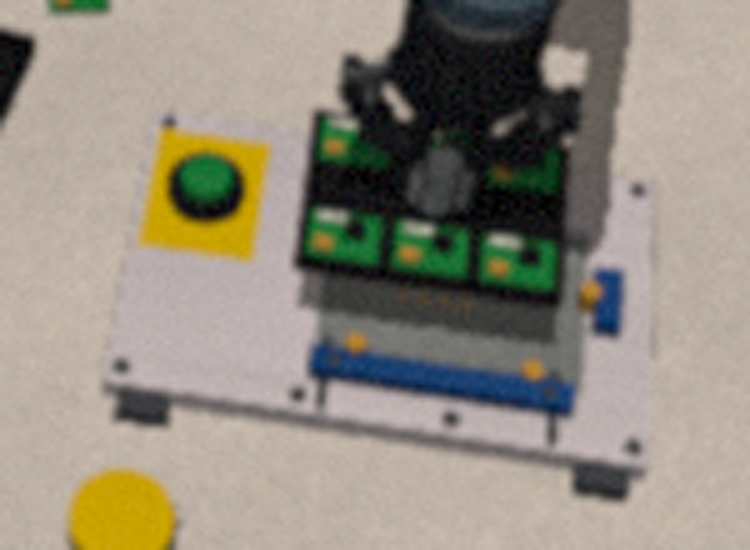

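View pics/d3.png

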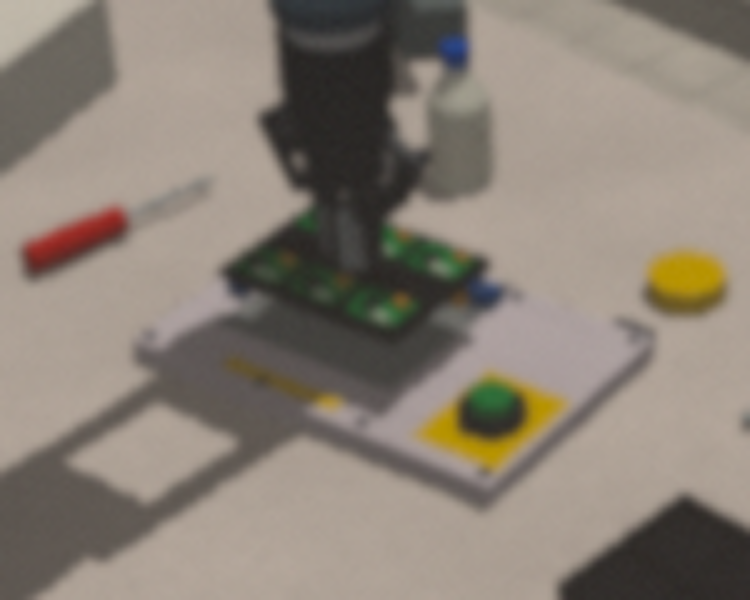

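View pics/w3.png

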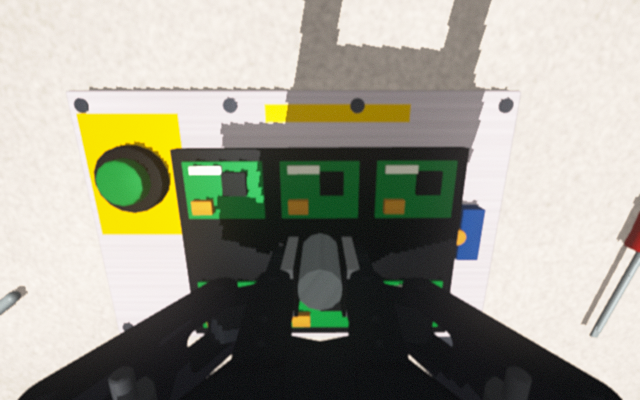

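Call:
{"op": "move_arm", "data": {"rows": "0 0 1 0 0 0 0; 0 0 1.5 0 0 0 0; 0 0 1.2 0 0 0 0; 0 0 0.8 0 0 0 0; 0 0 0.3 0 0 0 0; 0 0 0 0 0 0 0; 0 0 0 0 0 0 0"}}

```text
time_s: 10.0
eef_pos: [0.5177, 0.2043, 0.1141]
eef_rot: [0.0, 0.631, 0.776, 0.0]
wrist_force: [0.5, 0.1, -3.3]
opening: 0.216
```

```bash
python3 st.py; python3 - <<'E'
from h import *
w=cam("wrist");cv2.imwrite("pics/w4.png",w["color"])
yw=.2045;N=np.array([.5339,.1894,.0005])
f=lambda p:N+R.from_euler("z",yw).apply(p)
for p in ([-.1,-.155,.02],[-.1,.155,.02],[-.04,-.115,.038],[0,.1167,.038]): print(p,proj(w,f(p)).round(1))
E
```

```text
t 10.0 pos [0.5177 0.2043 0.1141] x-yaw 101.74 zaxis [ 5.e-04  1.e-04 -1.e+00] F [ 0.5   0.12 -3.33] M [ 0.02 -0.02  0.02] op 0.216 q6 -1.61
[-0.1, -0.155, 0.02] [[-13.9  81.3]]
[-0.1, 0.155, 0.02] [[585.4  82. ]]
[-0.04, -0.115, 0.038] [[ 61.8 202.4]]
[0, 0.1167, 0.038] [[499.  272.6]]
```

View pics/w4.png

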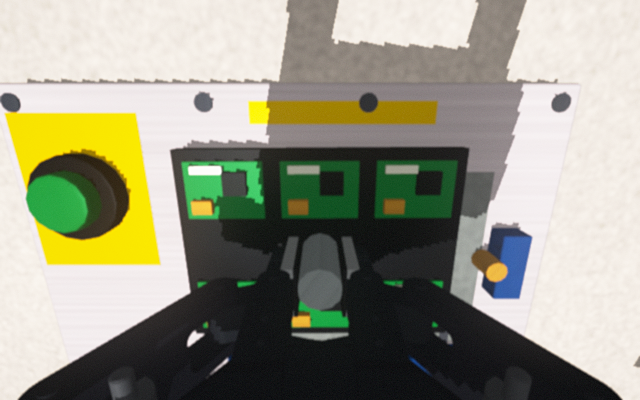

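Call:
{"op": "move_arm", "data": {"rows": "0 0 0.2 0 0 0 0; 0 0 0.1 0 0 0 0; 0 0 0.1 0 0 0 0; 0 0 0 0 0 0 0; 0 0 0 0 0 0 0"}}

```text
time_s: 10.55
eef_pos: [0.5174, 0.2043, 0.1099]
eef_rot: [0.0, 0.631, 0.776, 0.0]
wrist_force: [-0.8, 0.2, -2.7]
opening: 0.213
```

Call:
{"op": "move_arm", "data": {"rows": "0 0 0.1 0 0 0 0; 0 0 0 0 0 0 0; 0 0 0 0 0 0 0"}}

```text
time_s: 10.85
eef_pos: [0.5174, 0.2042, 0.1089]
eef_rot: [-0.0, 0.631, 0.776, -0.0]
wrist_force: [-0.4, -0.7, -2.9]
opening: 0.218
```

Call:
{"op": "move_arm", "data": {"rows": "0 0 0.1 0 0 0 0; 0 0 0 0 0 0 0; 0 0 0 0 0 0 0"}}

```text
time_s: 11.15
eef_pos: [0.5174, 0.2042, 0.1078]
eef_rot: [-0.0, 0.631, 0.776, -0.0]
wrist_force: [-0.5, 0.5, -3.1]
opening: 0.215
```

Call:
{"op": "move_arm", "data": {"rows": "0 0 0.05 0 0 0 0; 0 0 0 0 0 0 0; 0 0 0 0 0 0 0"}}

```text
time_s: 11.45
eef_pos: [0.5174, 0.2042, 0.1074]
eef_rot: [-0.0, 0.631, 0.776, 0.0]
wrist_force: [-0.5, -0.9, -3.4]
opening: 0.217
```

Call:
{"op": "move_arm", "data": {"rows": "0 0 0.05 0 0 0 0; 0 0 0 0 0 0 0; 0 0 0 0 0 0 0"}}

```text
time_s: 11.75
eef_pos: [0.5175, 0.2043, 0.1072]
eef_rot: [0.0, 0.631, 0.776, 0.0]
wrist_force: [-0.9, -0.7, 0.3]
opening: 0.214
```

Call:
{"op": "move_arm", "data": {"rows": "0 0 0.05 0 0 0 0; 0 0 0 0 0 0 0; 0 0 0 0 0 0 0"}}

```text
time_s: 12.05
eef_pos: [0.5177, 0.2043, 0.1072]
eef_rot: [0.0, 0.631, 0.776, 0.0]
wrist_force: [-2.7, -1.2, 4.7]
opening: 0.216
```

Call:
{"op": "move_arm", "data": {"rows": "0 0.1 0 0 0 0 0; 0 0.1 0 0 0 0 0; 0 0.1 0 0 0 0 0; 0 0.1 0 0 0 0 0; 0 0.1 0 0 0 0 0; 0 0.1 0 0 0 0 0; 0 0.1 0 0 0 0 0; 0 0 0 0 0 0 0"}}

```text
time_s: 12.85
eef_pos: [0.5247, 0.2058, 0.1072]
eef_rot: [0.0, 0.631, 0.776, 0.0]
wrist_force: [-2.9, -0.5, 5.5]
opening: 0.213
```

Call:
{"op": "move_arm", "data": {"rows": "0.1 0 0 0 0 0 0; 0.1 0 0 0 0 0 0; 0.1 0 0 0 0 0 0; 0.1 0 0 0 0 0 0; 0.1 0 0 0 0 0 0; 0.1 0 0 0 0 0 0; 0.1 0 0 0 0 0 0; 0.1 0 0 0 0 0 0; 0.1 0 0 0 0 0 0; 0.1 0 0 0 0 0 0; 0.1 0 0 0 0 0 0; 0 0 0 0 0 0 0"}}

```text
time_s: 14.05
eef_pos: [0.5231, 0.2164, 0.1072]
eef_rot: [0.001, 0.631, 0.776, 0.001]
wrist_force: [-0.0, -3.0, 4.6]
opening: 0.22
```

```bash
cat >> st.py <<'E'
c_,s_=np.cos(.2042),np.sin(.2042)
f=o["wrist_force"];print("F nest x %.2f y %.2f z %.2f"%(c_*f[0]+s_*f[1],-s_*f[0]+c_*f[1],f[2]));p=o["eef_pos"]-[.5339,.1894,0];print("pos nest mm",(1e3*np.array([c_*p[0]+s_*p[1],-s_*p[0]+c_*p[1]])).round(2))
E
python3 st.py
```

```text
t 14.05 pos [0.5231 0.2164 0.1072] x-yaw 101.74 zaxis [ 0.0025  0.     -1.    ] F [-0.05 -2.95  4.64] M [-0.32 -0.02 -0.03] op 0.22 q6 -1.59
F nest x -0.65 y -2.88 z 4.64
pos nest mm [-5.14 28.65]
```

Call:
{"op": "move_arm", "data": {"rows": "0 0 -0.03 0 0 0 0; 0 0.05 0 0 0 0 0; 0 0.05 0 0 0 0 0; 0 0 0 0 0 0 0; 0 0 0 0 0 0 0"}}

```text
time_s: 14.55
eef_pos: [0.523, 0.2166, 0.1072]
eef_rot: [0.0, 0.631, 0.776, -0.0]
wrist_force: [-3.1, -2.9, 8.4]
opening: 0.217
```

```bash
python3 st.py
```

```text
t 14.55 pos [0.523  0.2166 0.1072] x-yaw 101.74 zaxis [-1.e-04 -3.e-04 -1.e+00] F [-3.09 -2.94  8.45] M [-0.39  0.3  -0.05] op 0.217 q6 -1.59
F nest x -3.62 y -2.25 z 8.45
pos nest mm [-5.14 28.81]
```

Call:
{"op": "move_arm", "data": {"rows": "0 0.05 0 0 0 0 0; 0 0.05 0 0 0 0 0; 0 0 0 0 0 0 0"}}

```text
time_s: 14.85
eef_pos: [0.5237, 0.2169, 0.1072]
eef_rot: [-0.0, 0.631, 0.776, -0.0]
wrist_force: [-4.1, -2.1, 9.8]
opening: 0.215
```

```bash
python3 st.py
```

```text
t 14.85 pos [0.5237 0.2169 0.1072] x-yaw 101.75 zaxis [-9.e-04 -3.e-04 -1.e+00] F [-4.1  -2.14  9.79] M [-0.41  0.49 -0.08] op 0.215 q6 -1.59
F nest x -4.45 y -1.26 z 9.79
pos nest mm [-4.45 28.99]
```

Call:
{"op": "move_arm", "data": {"rows": "0 0 -0.06 0 0 0 0; 0 0 0 0 0 0 0; 0 0 0 0 0 0 0"}}

```text
time_s: 15.15
eef_pos: [0.5236, 0.2169, 0.1072]
eef_rot: [-0.0, 0.631, 0.776, -0.0]
wrist_force: [-1.8, -1.4, 5.3]
opening: 0.216
```

```bash
python3 st.py
```

```text
t 15.15 pos [0.5236 0.2169 0.1072] x-yaw 101.75 zaxis [-8.e-04 -1.e-04 -1.e+00] F [-1.78 -1.41  5.33] M [-0.26  0.33  0.02] op 0.216 q6 -1.59
F nest x -2.03 y -1.01 z 5.33
pos nest mm [-4.48 28.97]
```

Call:
{"op": "move_arm", "data": {"rows": "0 0.05 -0.04 0 0 0 0; 0 0.05 0 0 0 0 0; 0 0 0 0 0 0 0"}}

```text
time_s: 15.45
eef_pos: [0.5247, 0.2171, 0.1072]
eef_rot: [-0.0, 0.631, 0.776, -0.0]
wrist_force: [-0.4, 0.5, -0.9]
opening: 0.219
```

```bash
python3 st.py
```

```text
t 15.45 pos [0.5247 0.2171 0.1072] x-yaw 101.73 zaxis [-7.e-04  1.e-04 -1.e+00] F [-0.36  0.47 -0.86] M [-0.04  0.04  0.03] op 0.219 q6 -1.59
F nest x -0.26 y 0.54 z -0.86
pos nest mm [-3.37 29.02]
```

Call:
{"op": "move_arm", "data": {"rows": "0 0.05 0 0 0 0 0; 0 0.05 0 0 0 0 0; 0 0 0 0 0 0 0"}}

```text
time_s: 15.75
eef_pos: [0.5258, 0.2172, 0.1073]
eef_rot: [-0.0, 0.631, 0.776, -0.0]
wrist_force: [1.1, -0.0, -3.3]
opening: 0.213
```

```bash
python3 st.py
```

```text
t 15.75 pos [0.5258 0.2172 0.1073] x-yaw 101.74 zaxis [-5.e-04 -0.e+00 -1.e+00] F [ 1.05 -0.   -3.34] M [ 0.02  0.04 -0.03] op 0.213 q6 -1.59
F nest x 1.03 y -0.22 z -3.34
pos nest mm [-2.3 28.9]
```

Call:
{"op": "move_arm", "data": {"rows": "0 0.05 0.02 0 0 0 0; 0 0.05 0 0 0 0 0; 0 0 0 0 0 0 0"}}

```text
time_s: 16.05
eef_pos: [0.5264, 0.2174, 0.1072]
eef_rot: [-0.0, 0.631, 0.776, -0.0]
wrist_force: [-2.6, 0.1, -2.1]
opening: 0.217
```

```bash
python3 st.py
```

```text
t 16.05 pos [0.5264 0.2174 0.1072] x-yaw 101.73 zaxis [-1.3e-03 -1.0e-04 -1.0e+00] F [-2.6   0.09 -2.14] M [-0.05  0.34 -0.04] op 0.217 q6 -1.59
F nest x -2.52 y 0.62 z -2.14
pos nest mm [-1.65 28.96]
```

Call:
{"op": "move_arm", "data": {"rows": "0 0.05 0 0 0 0 0; 0 0.05 0 0 0 0 0; 0 0 0 0 0 0 0"}}

```text
time_s: 16.35
eef_pos: [0.5267, 0.2176, 0.1072]
eef_rot: [-0.001, 0.631, 0.776, -0.001]
wrist_force: [-7.0, 0.1, 1.4]
opening: 0.216
```

```bash
python3 st.py
```

```text
t 16.35 pos [0.5267 0.2176 0.1072] x-yaw 101.74 zaxis [-3.e-03 -5.e-04 -1.e+00] F [-7.05  0.11  1.43] M [-0.13  0.97 -0.14] op 0.216 q6 -1.59
F nest x -6.88 y 1.54 z 1.43
pos nest mm [-1.32 29.06]
```

Call:
{"op": "move_arm", "data": {"rows": "0 -0.1 0 0 0 0 0; 0.1 0 0 0 0 0 0; 0.1 0 0 0 0 0 0; 0.1 0 0 0 0 0 0; 0.1 0 0 0 0 0 0; 0 0 0 0 0 0 0; 0 0 0 0 0 0 0"}}

```text
time_s: 17.05
eef_pos: [0.5258, 0.2214, 0.1073]
eef_rot: [-0.0, 0.631, 0.776, -0.0]
wrist_force: [-4.2, -2.7, -1.9]
opening: 0.215
```

```bash
python3 st.py
```

```text
t 17.05 pos [0.5258 0.2214 0.1073] x-yaw 101.74 zaxis [-7.e-04 -1.e-04 -1.e+00] F [-4.19 -2.67 -1.9 ] M [-0.44  0.7  -0.18] op 0.215 q6 -1.59
F nest x -4.64 y -1.77 z -1.90
pos nest mm [-1.44 32.97]
```

Call:
{"op": "move_arm", "data": {"rows": "0.05 0 0 0 0 0 0; 0.05 0 0 0 0 0 0; 0 0 0 0 0 0 0"}}

```text
time_s: 17.35
eef_pos: [0.5256, 0.2223, 0.1073]
eef_rot: [-0.0, 0.631, 0.776, -0.0]
wrist_force: [-4.0, -3.5, -1.5]
opening: 0.217
```

```bash
python3 st.py
```

```text
t 17.35 pos [0.5256 0.2223 0.1073] x-yaw 101.74 zaxis [-7.e-04 -2.e-04 -1.e+00] F [-4.02 -3.5  -1.52] M [-0.43  0.74 -0.13] op 0.217 q6 -1.58
F nest x -4.65 y -2.61 z -1.52
pos nest mm [-1.43 33.88]
```

Call:
{"op": "move_arm", "data": {"rows": "0 -0.08 0 0 0 0 0; 0.05 0 0 0 0 0 0; 0 0 0 0 0 0 0"}}

```text
time_s: 17.65
eef_pos: [0.5253, 0.2229, 0.1075]
eef_rot: [0.0, 0.631, 0.776, 0.0]
wrist_force: [-1.6, -0.8, -3.9]
opening: 0.213
```

```bash
python3 st.py
```

```text
t 17.65 pos [0.5253 0.2229 0.1075] x-yaw 101.74 zaxis [ 8.e-04  4.e-04 -1.e+00] F [-1.6  -0.77 -3.86] M [-0.08  0.31 -0.09] op 0.213 q6 -1.58
F nest x -1.72 y -0.43 z -3.86
pos nest mm [-1.67 34.57]
```

Call:
{"op": "move_arm", "data": {"rows": "0.05 0 0 0 0 0 0; 0 0 0 0 0 0 0; 0 0 0 0 0 0 0"}}

```text
time_s: 17.95
eef_pos: [0.5252, 0.2233, 0.1076]
eef_rot: [0.0, 0.631, 0.776, 0.0]
wrist_force: [-0.4, -0.7, -3.5]
opening: 0.222
```

```bash
python3 st.py
```

```text
t 17.95 pos [0.5252 0.2233 0.1076] x-yaw 101.74 zaxis [ 7.e-04  2.e-04 -1.e+00] F [-0.44 -0.65 -3.5 ] M [-0.08  0.11 -0.09] op 0.222 q6 -1.58
F nest x -0.56 y -0.55 z -3.50
pos nest mm [-1.68 34.95]
```

Call:
{"op": "move_arm", "data": {"rows": "0.05 0 0.03 0 0 0 0; 0.05 0 0 0 0 0 0; 0 0 0 0 0 0 0"}}

```text
time_s: 18.25
eef_pos: [0.5251, 0.2236, 0.1074]
eef_rot: [0.001, 0.631, 0.776, -0.0]
wrist_force: [1.1, -5.3, -2.5]
opening: 0.212
```

```bash
python3 st.py
```

```text
t 18.25 pos [0.5251 0.2236 0.1074] x-yaw 101.74 zaxis [ 8.e-04 -1.e-03 -1.e+00] F [ 1.05 -5.32 -2.49] M [-0.82 -0.03 -0.08] op 0.212 q6 -1.58
F nest x -0.05 y -5.42 z -2.49
pos nest mm [-1.65 35.25]
```

Call:
{"op": "move_arm", "data": {"rows": "0.05 0 0 0 0 0 0; 0.05 0 0 0 0 0 0; 0 0 0 0 0 0 0"}}

```text
time_s: 18.55
eef_pos: [0.5251, 0.2238, 0.1075]
eef_rot: [0.001, 0.631, 0.776, -0.001]
wrist_force: [0.0, -8.5, -2.0]
opening: 0.215
```

```bash
python3 st.py
```

```text
t 18.55 pos [0.5251 0.2238 0.1075] x-yaw 101.75 zaxis [ 9.0e-04 -2.3e-03 -1.0e+00] F [ 0.05 -8.45 -2.  ] M [-1.42  0.01 -0.08] op 0.215 q6 -1.58
F nest x -1.67 y -8.29 z -2.00
pos nest mm [-1.63 35.49]
```

Call:
{"op": "move_arm", "data": {"rows": "-0.05 0 0.03 0 0 0 0; 0 0.05 0 0 0 0 0; 0 0.05 0 0 0 0 0; 0 0 0 0 0 0 0; 0 0 0 0 0 0 0"}}

```text
time_s: 19.05
eef_pos: [0.5253, 0.2237, 0.1073]
eef_rot: [0.0, 0.631, 0.776, -0.001]
wrist_force: [-4.4, -8.1, 2.3]
opening: 0.215
```

```bash
python3 st.py
```

```text
t 19.05 pos [0.5253 0.2237 0.1073] x-yaw 101.74 zaxis [-0.0013 -0.0021 -1.    ] F [-4.35 -8.15  2.33] M [-1.25  0.67 -0.14] op 0.215 q6 -1.58
F nest x -5.91 y -7.10 z 2.33
pos nest mm [-1.43 35.32]
```

Call:
{"op": "move_arm", "data": {"rows": "0 0.05 0 0 0 0.3 0; 0 0 0 0 0 0 0; 0 0 0 0 0 0 0; 0 0 0 0 0 0 0"}}

```text
time_s: 19.45
eef_pos: [0.5254, 0.2237, 0.1072]
eef_rot: [-0.0, 0.633, 0.774, -0.002]
wrist_force: [-6.3, -9.0, 5.7]
opening: 0.213
```

```bash
for i in 1 2 3; do python3 st.py; done; python3 - <<'E'
from h import *
s=cam("scene");d=cam("side")
cv2.imwrite("pics/s5.png",cv2.resize(s["color"][180:290,310:460],None,fx=5,fy=5,interpolation=cv2.INTER_CUBIC))
M=[]
for i in range(6): cam("side"); o=ctrl.get_obs(); M.append(np.r_[o["wrist_force"],o["torque"]])
print(np.mean(M,0).round(3),np.std(M,0).round(2))
E
```

```text
t 19.45 pos [0.5254 0.2237 0.1072] x-yaw 101.46 zaxis [-0.0024 -0.0024 -1.    ] F [-6.31 -8.97  5.68] M [-1.3   0.88  0.01] op 0.213 q6 -1.57
F nest x -7.99 y -7.50 z 5.68
pos nest mm [-1.39 35.36]
t 19.45 pos [0.5254 0.2237 0.1072] x-yaw 101.46 zaxis [-0.0024 -0.0024 -1.    ] F [-6.31 -8.97  5.68] M [-1.3   0.88  0.01] op 0.213 q6 -1.57
F nest x -7.99 y -7.50 z 5.68
pos nest mm [-1.39 35.36]
t 19.45 pos [0.5254 0.2237 0.1072] x-yaw 101.46 zaxis [-0.0024 -0.0024 -1.    ] F [-6.31 -8.97  5.68] M [-1.3   0.88  0.01] op 0.213 q6 -1.57
F nest x -7.99 y -7.50 z 5.68
pos nest mm [-1.39 35.36]
[-6.259 -9.151  4.645 -1.308  0.884 -0.013] [0.41 0.53 0.43 0.04 0.02 0.03]
```

View pics/s5.png

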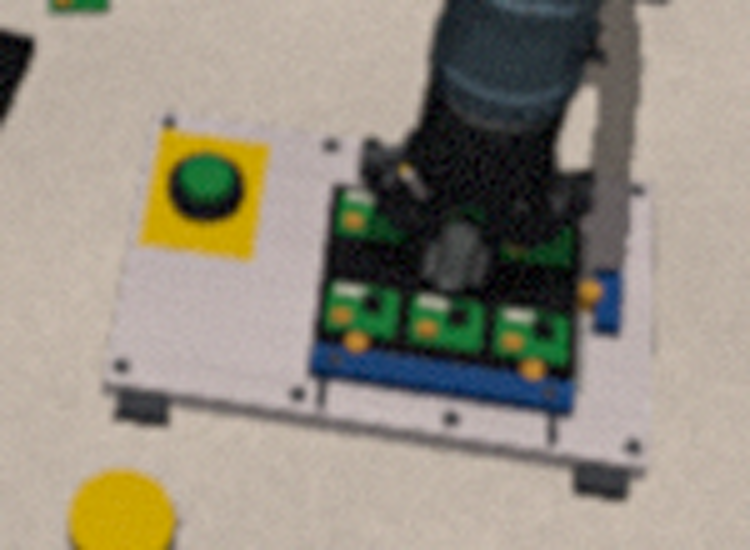

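Call:
{"op": "move_arm", "data": {"rows": "0 0.04 -0.04 0 0 0 0; 0 0.04 0 0 0 0 0; 0 0 0 0 0 0 0; 0 0 0 0 0 0 0; 0 0 0 0 0 0 0; 0 0 0 0 0 0 0"}}

```text
time_s: 20.45
eef_pos: [0.5255, 0.2238, 0.1072]
eef_rot: [-0.001, 0.633, 0.774, -0.002]
wrist_force: [-7.3, -9.6, 5.7]
opening: 0.216
```

```bash
python3 st.py
```

```text
t 20.45 pos [0.5255 0.2238 0.1072] x-yaw 101.46 zaxis [-0.004  -0.0028 -1.    ] F [-7.25 -9.58  5.74] M [-1.36  1.05  0.02] op 0.216 q6 -1.57
F nest x -9.04 y -7.91 z 5.74
pos nest mm [-1.25 35.34]
```

Call:
{"op": "move_arm", "data": {"rows": "0 0 0 0 0 0.2 0; 0 0 0 0 0 0 0; 0 0 0 0 0 0 0; 0 0 0 0 0 0 0; 0 0 0 0 0 0 0"}}

```text
time_s: 20.95
eef_pos: [0.5255, 0.2238, 0.1072]
eef_rot: [-0.001, 0.634, 0.773, -0.002]
wrist_force: [-6.6, -9.1, 4.0]
opening: 0.214
```

```bash
python3 st.py
```

```text
t 20.95 pos [0.5255 0.2238 0.1072] x-yaw 101.27 zaxis [-0.004  -0.0028 -1.    ] F [-6.61 -9.06  3.98] M [-1.38  1.17  0.04] op 0.214 q6 -1.57
F nest x -8.31 y -7.53 z 3.98
pos nest mm [-1.24 35.36]
```

Call:
{"op": "move_arm", "data": {"rows": "0 0 0 0 0 -0.4 0; 0 0 0 0 0 0 0; 0 0 0 0 0 0 0; 0 0 0 0 0 0 0; 0 0 0 0 0 0 0"}}

```text
time_s: 21.45
eef_pos: [0.5255, 0.2237, 0.1072]
eef_rot: [-0.001, 0.632, 0.775, -0.002]
wrist_force: [-7.7, -9.6, 3.8]
opening: 0.212
```

```bash
python3 st.py
```

```text
t 21.45 pos [0.5255 0.2237 0.1072] x-yaw 101.66 zaxis [-0.0039 -0.0028 -1.    ] F [-7.72 -9.55  3.81] M [-1.42  1.1  -0.01] op 0.212 q6 -1.58
F nest x -9.50 y -7.79 z 3.81
pos nest mm [-1.23 35.33]
```

Call:
{"op": "move_arm", "data": {"rows": "-0.05 -0.08 0 0 0 0 0; 0 0 0 0 0 0 0; 0 0 0 0 0 0 0"}}

```text
time_s: 21.75
eef_pos: [0.5254, 0.2236, 0.1073]
eef_rot: [-0.0, 0.632, 0.775, -0.001]
wrist_force: [-5.0, -6.9, 1.4]
opening: 0.211
```

```bash
python3 st.py
```

```text
t 21.75 pos [0.5254 0.2236 0.1073] x-yaw 101.65 zaxis [-0.0023 -0.0017 -1.    ] F [-4.98 -6.93  1.38] M [-0.97  0.69 -0.07] op 0.211 q6 -1.58
F nest x -6.28 y -5.77 z 1.38
pos nest mm [-1.39 35.26]
```

Call:
{"op": "move_arm", "data": {"rows": "-0.07 -0.08 0.02 0 0 0 0; 0 0 0 0 0 0 0; 0 0 0 0 0 0 0"}}

```text
time_s: 22.05
eef_pos: [0.5253, 0.2234, 0.1072]
eef_rot: [-0.0, 0.632, 0.775, -0.0]
wrist_force: [-3.8, -4.1, 1.5]
opening: 0.215
```

```bash
python3 st.py
```

```text
t 22.05 pos [0.5253 0.2234 0.1072] x-yaw 101.64 zaxis [-7.e-04 -4.e-04 -1.e+00] F [-3.76 -4.06  1.52] M [-0.6   0.56 -0.05] op 0.215 q6 -1.58
F nest x -4.51 y -3.21 z 1.52
pos nest mm [-1.56 35.06]
```

Call:
{"op": "move_arm", "data": {"rows": "0 0 0 0 0 0 0.3; 0 0 0 0 0 0 0.4; 0 0 0 0 0 0 0.6; 0 0 0 0 0 0 0.6; 0 0 0 0 0 0 0.6; 0 0 0 0 0 0 0.6"}}

```text
time_s: 22.65
eef_pos: [0.5256, 0.2237, 0.1072]
eef_rot: [0.0, 0.632, 0.775, 0.0]
wrist_force: [-0.8, 0.1, -0.2]
opening: 0.6
```

```bash
python3 st.py; python3 - <<'E'
from h import *
s=cam("scene");d=cam("wrist")
cv2.imwrite("pics/s6.png",cv2.resize(s["color"][180:290,310:460],None,fx=5,fy=5,interpolation=cv2.INTER_CUBIC))
cv2.imwrite("pics/w6.png",d["color"])
E
```

```text
t 22.65 pos [0.5256 0.2237 0.1072] x-yaw 101.64 zaxis [ 3.e-04  1.e-04 -1.e+00] F [-0.79  0.07 -0.18] M [-0.04  0.02  0.03] op 0.6 q6 -1.58
F nest x -0.76 y 0.23 z -0.18
pos nest mm [-1.16 35.25]
```

View pics/s6.png

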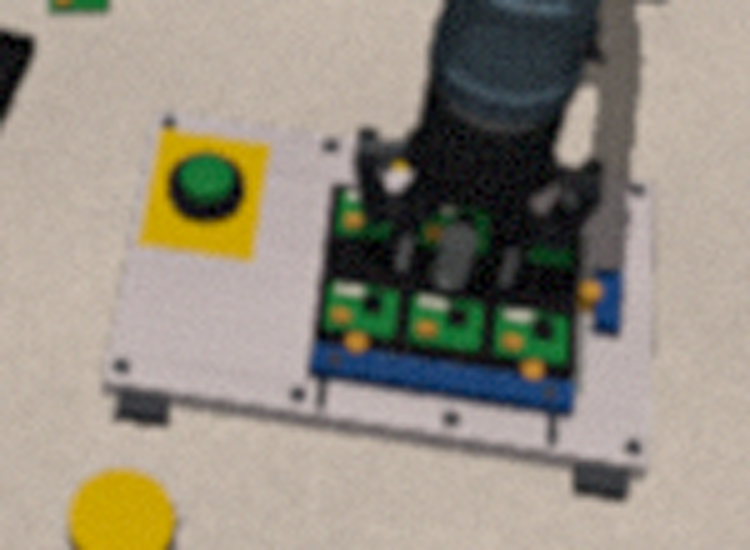

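View pics/w6.png

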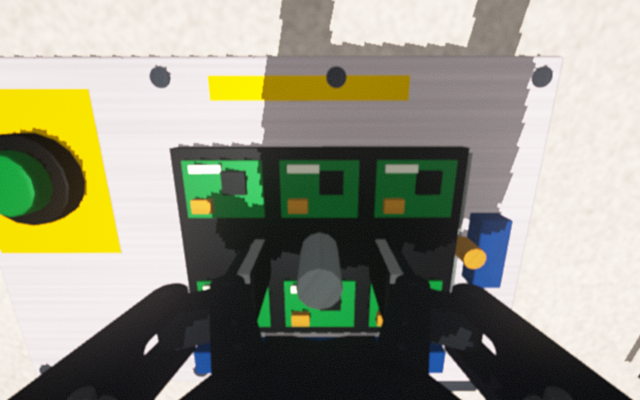

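Call:
{"op": "move_arm", "data": {"rows": "0 0 -0.5 0 0 0 0.6; 0 0 -1 0 0 0 0.6; 0 0 -2 0 0 0 0.6; 0 0 -2.5 0 0 0 0.6; 0 0 -2 0 0 0 0.5; -2 -0.5 0 0 0 0 0; -3 -0.8 0 0 0 0 0; -3 -0.8 0 0 0 0 0; -3 -0.8 0 0 0 0 0; -2.5 -0.6 0 0 0 0 0; -1.5 -0.4 0 0 0 0 0; 0 0 0 0 0 0 0; 0 0 0 0 0 0 0; 0 0 0 0 0 0 0"}}

```text
time_s: 24.15
eef_pos: [0.5177, 0.0695, 0.1875]
eef_rot: [0.0, 0.632, 0.775, 0.0]
wrist_force: [0.3, -0.9, 0.8]
opening: -0.001
```

```bash
python3 st.py; python3 - <<'E'
from h import *
s=cam("scene");d=cam("wrist");e=cam("side")
cv2.imwrite("pics/s7.png",cv2.resize(s["color"][180:290,310:460],None,fx=5,fy=5,interpolation=cv2.INTER_CUBIC))
cv2.imwrite("pics/d7.png",cv2.resize(e["color"][110:230,210:360],None,fx=5,fy=5,interpolation=cv2.INTER_CUBIC))
cv2.imwrite("pics/w7.png",d["color"])
E
```

```text
t 24.15 pos [0.5177 0.0695 0.1875] x-yaw 101.67 zaxis [ 6.e-04  2.e-04 -1.e+00] F [ 0.34 -0.91  0.76] M [-0.01 -0.    0.01] op -0.001 q6 -1.87
F nest x 0.15 y -0.96 z 0.76
pos nest mm [ -40.18 -114.12]
```

View pics/s7.png

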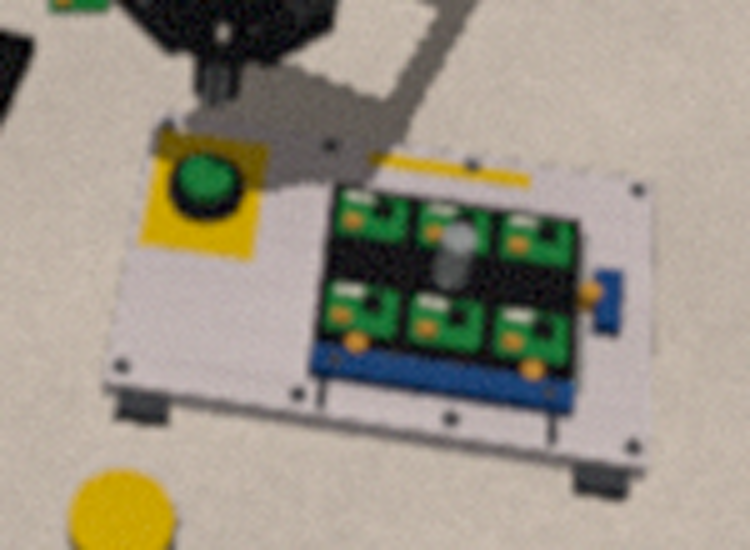

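View pics/d7.png

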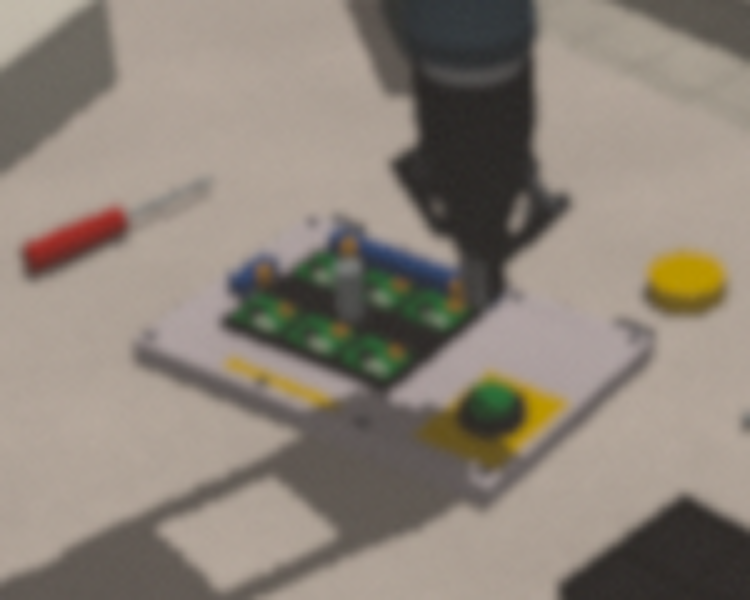

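View pics/w7.png

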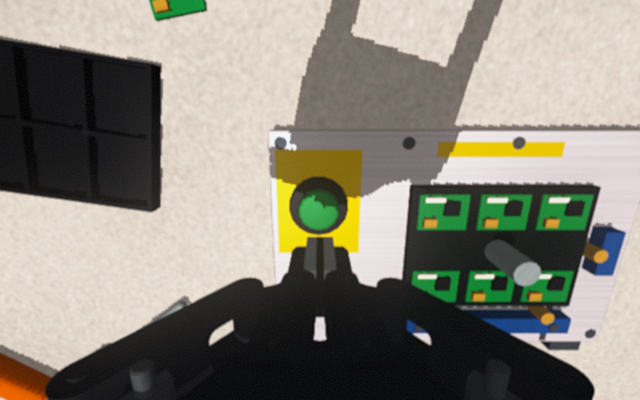

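Call:
{"op": "move_arm", "data": {"rows": "-0.1 0 2 0 0 0 0; 0 0 2.5 0 0 0 0; 0 0 1.5 0 0 0 0; 0 0 0.8 0 0 0 0; 0 0 0.3 0 0 0 0; 0 0 0.3 0 0 0 0; 0 0 0.2 0 0 0 0; 0 0 0.2 0 0 0 0; 0 0 0 0 0 0 0; 0 0 0 0 0 0 0"}}

```text
time_s: 25.3
eef_pos: [0.5181, 0.068, 0.1096]
eef_rot: [0.0, 0.632, 0.775, 0.0]
wrist_force: [-1.7, 2.8, 3.8]
opening: -0.002
```

```bash
python3 st.py
```

```text
t 25.3 pos [0.5181 0.068  0.1096] x-yaw 101.64 zaxis [ 1.e-03  2.e-04 -1.e+00] F [-1.72  2.79  3.85] M [0.4  0.23 0.02] op -0.002 q6 -1.87
F nest x -1.12 y 3.08 z 3.85
pos nest mm [ -40.07 -115.68]
```

Call:
{"op": "move_arm", "data": {"rows": "0 0 0.1 0 0 0 0; 0 0 0.1 0 0 0 0; 0 0 0.1 0 0 0 0; 0 0 0.1 0 0 0 0; 0 0 0 0 0 0 0; 0 0 0 0 0 0 0"}}

```text
time_s: 25.9
eef_pos: [0.5184, 0.068, 0.1082]
eef_rot: [0.0, 0.632, 0.775, 0.0]
wrist_force: [-12.7, 2.3, 32.2]
opening: 0.003
```

```bash
python3 st.py
```

```text
t 25.9 pos [0.5184 0.068  0.1082] x-yaw 101.67 zaxis [ 5.e-04 -2.e-04 -1.e+00] F [-12.71   2.25  32.21] M [0.47 2.29 0.03] op 0.003 q6 -1.87
F nest x -11.99 y 4.78 z 32.21
pos nest mm [ -39.84 -115.71]
```

Call:
{"op": "move_arm", "data": {"rows": "0 0 0.1 0 0 0 0; 0 0 0.1 0 0 0 0; 0 0 0.1 0 0 0 0; 0 0 0 0 0 0 0; 0 0 0 0 0 0 0"}}

```text
time_s: 26.4
eef_pos: [0.5186, 0.068, 0.1077]
eef_rot: [0.0, 0.631, 0.775, -0.0]
wrist_force: [-23.9, 3.2, 58.2]
opening: 0.002
```

```bash
python3 st.py
```

```text
t 26.4 pos [0.5186 0.068  0.1077] x-yaw 101.7 zaxis [ 1.e-04 -5.e-04 -1.e+00] F [-23.91   3.19  58.23] M [ 0.44  4.14 -0.02] op 0.002 q6 -1.87
F nest x -22.76 y 7.97 z 58.23
pos nest mm [ -39.62 -115.76]
```

The force has jumped to 58 N, so the button is on its hard stop. I'll ease off and look.

Call:
{"op": "move_arm", "data": {"rows": "0 0 -0.3 0 0 0 0; 0 0 -0.2 0 0 0 0; 0 0 0 0 0 0 0; 0 0 0 0 0 0 0"}}

```text
time_s: 26.8
eef_pos: [0.5182, 0.068, 0.1085]
eef_rot: [0.0, 0.632, 0.775, 0.0]
wrist_force: [-5.0, 1.8, 15.1]
opening: 0.0
```

```bash
python3 st.py; python3 - <<'E'
from h import *
s=cam("scene");d=cam("wrist");e=cam("side")
a=cv2.resize(s["color"][190:260,320:420],None,fx=4,fy=4,interpolation=cv2.INTER_CUBIC)
b=cv2.resize(e["color"][150:220,260:360],None,fx=4,fy=4,interpolation=cv2.INTER_CUBIC)
cv2.imwrite("pics/b8.png",np.hstack([a,b]))
cv2.imwrite("pics/w8.png",d["color"])
E
```

```text
t 26.8 pos [0.5182 0.068  0.1085] x-yaw 101.65 zaxis [ 0.001  0.    -1.   ] F [-4.97  1.84 15.07] M [0.41 0.96 0.1 ] op 0.0 q6 -1.87
F nest x -4.49 y 2.81 z 15.07
pos nest mm [ -39.95 -115.73]
```

View pics/b8.png

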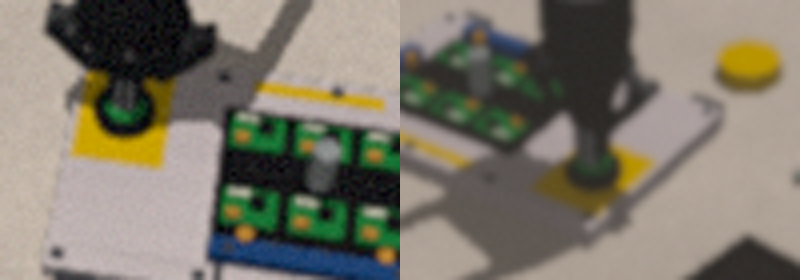

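View pics/w8.png

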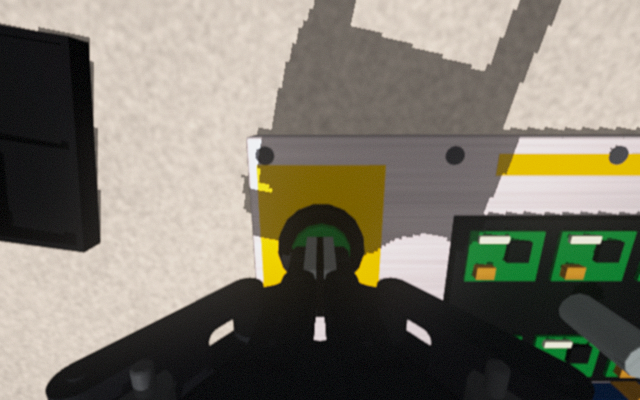

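The button is flush with its housing, so it is fully down. Next I'll retract.

Call:
{"op": "move_arm", "data": {"rows": "0 0 -0.3 0 0 0 0; 0 0 -0.5 0 0 0 0; 0 0 -1 0 0 0 0; 0 0 -2 0 0 0 0; 0 0 -3 0 0 0 0; 0 0 -3 0 0 0 0; 0 -3 -3 0 0 0 0; 0 -4 0 0 0 0 0; 0 -4 0 0 0 0 0; 0 0 0 0 0 0 0; 0 0 0 0 0 0 0; 0 0 0 0 0 0 0"}}

```text
time_s: 28.15
eef_pos: [0.4111, 0.0454, 0.2358]
eef_rot: [0.001, 0.632, 0.775, 0.0]
wrist_force: [1.3, 0.1, 0.5]
opening: 0.005
```

```bash
python3 st.py; python3 - <<'E'
from h import *
s=cam("scene");d=cam("wrist");e=cam("side")
cv2.imwrite("pics/s9.png",cv2.resize(s["color"][180:290,310:460],None,fx=5,fy=5,interpolation=cv2.INTER_CUBIC))
cv2.imwrite("pics/w9.png",d["color"]); cv2.imwrite("pics/sf9.png",s["color"])
N=np.array([.5339,.1894,.0005]);f=lambda p:N+R.from_euler("z",.2042).apply(p)
np.set_printoptions(suppress=True)
print(proj(d,[f([-1.6e-3+i*.055,.0352+j*.075,.028]) for i,j in((-1,-1),(-1,1),(1,1),(1,-1))]).round(1))
print(proj(d,[f([0,.1162,.038]),f([.0594,-.015,.038]),f([.0594,.085,.038]),f([-.04,-.115,.038]),f([-.0016,.0352,.068])]).round(1))
E
```

```text
t 28.15 pos [0.4111 0.0454 0.2358] x-yaw 101.62 zaxis [ 2.e-03 -5.e-04 -1.e+00] F [1.3  0.06 0.47] M [-0.06 -0.01 -0.05] op 0.005 q6 -1.95
F nest x 1.29 y -0.21 z 0.47
pos nest mm [-149.42 -116.13]
[[392.4 276.3]
 [535.  276.4]
 [515.9 361.2]
 [386.  361. ]]
[[536.5 328.3]
 [409.5 372.4]
 [498.2 372.5]
 [321.  295.6]
 [475.3 348.1]]
```

View pics/s9.png

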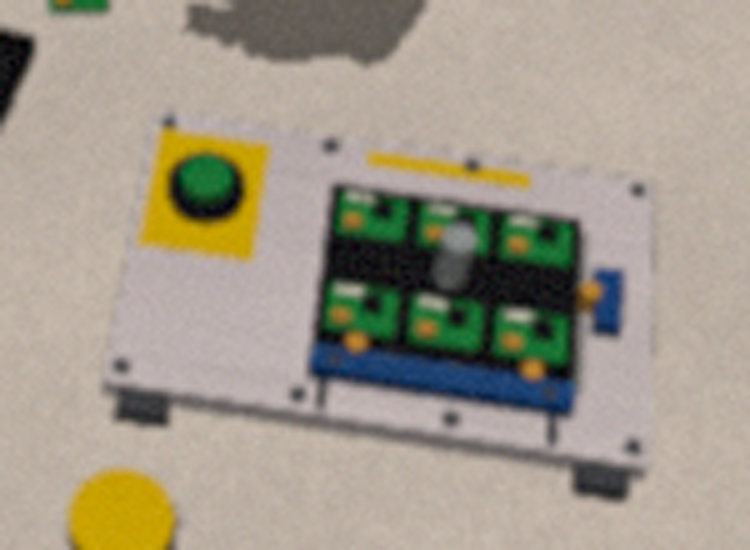

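View pics/w9.png

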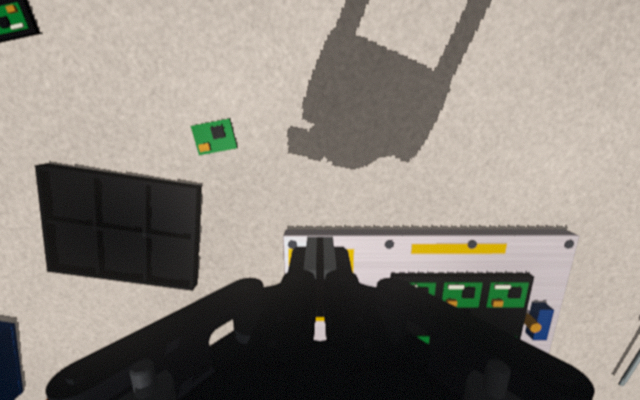

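View pics/sf9.png

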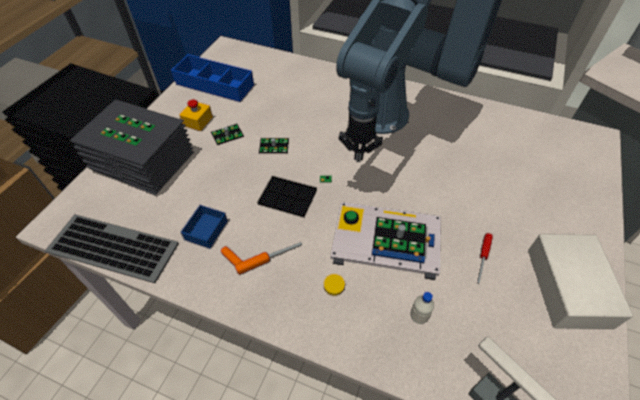

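```bash
python3 -c "
from bench import ctrl
print(ctrl.hand_in())"
```

```text
the job is handed in; nothing more can be done
None
```

I carried the black board carrier to the nest by its knob, slid it home by feel, let go, pushed the start button fully down and handed the job in at about 28 s. No verdict was reported, and most of what follows is inferred from the wrist sensor and pictures.

- **Pressing home:** The wrist felt about 8–9.5 N towards the dowels and 7.5–8 N towards the end stop, held for over 1 s. The turning moment was near zero, so the load should have been split between both dowels. Contact forces at each pin can't be read directly, and friction on the bed hides part of them. I estimate at least about 1.8 N at each dowel.
- **Letting go:** I eased the forces to about 3–4.5 N before opening the fingers. The carrier did not visibly move in the pictures taken after letting go and after the button push.
- **Button:** It sat flush with its housing when pushed, and was out again afterwards. It bottomed earlier than I expected because the closed fingertips reach about 3 mm further than I had allowed. The wrist force rose briefly to 58 N down and about 24 N sideways. That is under the 120 N wrist limit, but harder than needed, and only the fingertips were touching.
- **Last pictures:** The carrier lies against both dowels and the stop, the bystanders I could see look unmoved, and the arm is clear. I did not measure the final position to the millimetre. In the last wrist picture the visible far corners of the carrier were about 3 pixels from where I predicted, similar to the calibration error I saw earlier.

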